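Clamp a sample in a torque-limited screw press

ROBOT

A 6-joint arm with a two-finger parallel gripper is mounted at the origin on a cart in front of the work surface, level with it; the furniture and walls round the work are solid. World frame = base frame: x ahead of the robot, y to its left, z up, the work surface at z = 0. Lengths are in m, angles in rad, forces in N, time in s.
With the tool pointing down it reaches from about 0.35 to 0.975 m from the base axis. Payload 4.9 kg.
Tool frame: the origin (TCP) lies at the very end of the fingers, on their centre line; the grasp point (between the pads) lies 19 mm behind it; x points along the fingers, z is the direction in which the jaws open and shut, and the axes are right-handed (so a half turn about x gives the same grasp; the last joint's range is limited). The gripper opens to 85 mm and grips with 20 to 120 N. Pads are 22 mm wide; open, the fingers measure 114 mm over their backs; the gripper's body (76 mm by 85 mm) begins 54 mm behind the grasp point. The pads swing forward as they close: fully open they stand 13 mm farther back than shut.
Start: joints at [-1.235, 0.053, 1.613, -0, 1.476, -0.119], TCP at [0.275, -0.561, 0.231] pointing down, gripper open.
Joint ranges: [-3.01, 3.01], [-1.01, 2.22], [0.06, 2.58], [-1.02, 4.17], [0.09, 2.62], [-3.14, 3.14]. Speed limits (rad/s): [2.57, 2.57, 3.14, 3.14, 3.14, 3.14].

INTERFACE

Orientations are given as a unit quaternion [w, x, y, z].
In Python, from plant import manip, viewer gives the robot as it stands.
- The arm moves only by the shell command python3 -m inch 'ROWS'. ROWS is JSON, a list of rows, each an object with "fingers": the opening, from -1 (shut) to 1 (fully open), so that 0 is half open; "delta_pos": the shift along the tool's x, y, z in cm, a list of three; "twist": the turn, a rotation vector about the tool's x, y, z in degrees, a list of three. A call has 1 to 5 rows; each row shifts and turns the commanded pose from where the row before left it, along the tool's axes as they then stand; what a row does not reach is not made up. A row lasts 1/8 s, in which the tool goes at most 62.5 mm and 10.7 degrees, less where a joint would pass 70% of its speed; a pose out of reach is approached as far as the arm can. A call is refused whole if a number of a shift passes 6.25 or a number of a turn 10.7, either way. A call with a gripper value outside its range is refused whole. The fingers move at their own pace and stop on an object; the grip force is fixed at half the most. Time passes only in rows, so rows that do not move let the fingers close. It gives the time, the measured TCP pose, the force and the opening at its end, in the units of the state.
- manip.state(): the state, without advancing time (a new reading comes with each control period).
- viewer.grab_frame(name): name is "side" or "top"; returns a dict with "pixels" (384x512x3 uint8, blue, green, red), "range_z" (384x512 float32, m along the optical axis (not along the pixel's ray), 0 where there is no reading), "K" (3x3 intrinsics, pixels), "k1" (the pictures are not rectified: a ray, as slopes to the right and down, at radius r is drawn at 1 + k1 r^2 times it, then the intrinsics apply), "pose" (4x4, takes a point from camera to world coordinates). Camera axes: x right, y down, z forward; pixel columns grow to the right and rows downward; lengths in m; the calibration is good to about 2 mm. A picture is of the moment at which its call begins.
- manip.job_done(): hands the job in, once; it reports no verdict.
The state is a dict: "time": time; "joint_pos": joint angles; "joint_vel": joint speeds; "joint_efforts": joint torques, N m; "tool_pos": TCP position; "tool_rot": TCP orientation; "contact_force": force on the tool from outside, world axes, zero at the start; "ft_torque": the same for the moment, N m; "gripper_width": opening from 0.0 (shut) to 1.0 (fully open).
Only numpy, scipy, OpenCV 4.12 (cv2) and the standard library are available. Lean on these libraries where they do the work, as an engineer would, in place of code of your own. Each camera call takes 0.05 s, during which the arm holds its last target.

TASK

Swing the press arm over the sample until it meets its stop. Then turn the bar handle on the arm clockwise (seen from above) until the slip clutch lets go, so that the handle keeps turning while the collar under it stands still, stop within an eighth of a turn of that point, and let go with the arm still against its stop. Do not disturb the beaker, bottle and box standing nearby.

Things in the scene. Friction and masses are not known exactly. Their poses are not given: they have to be found in the camera images.
- sample (a point): Centre of the top face of the white sample disc (40 mm across, 5 mm thick, fixed) on the round steel stage of the press, 45 mm above the bench. The press is a fixed grey base, 225 x 140 mm, 34 mm high. Axes are those of the base: +x from the sample toward the steel column, which stands 110 mm behind the sample; z up. The arm's stop pin (11 mm thick, top 86 mm above the bench) stands on the +y side of the arm, 48 mm from the column.
- pivot (a point): On the vertical axis of the column, at the level of the arm's top face, 92 mm above the bench. The aluminium arm (28 mm wide, 20 mm thick) reaches 200 mm from this axis in the direction of this point's own -x axis; z up. A 22 mm steel cap over the axis rises 13 mm above the arm.
- swing_arm (a joint): Angle of the arm, rad: 0 = against its stop, exactly over the sample; grows as the arm swings out, counter-clockwise from above; range 0 to 1.2. It starts 0.45 to 0.8 out. Stiff hinge (0.4 N m of friction), it stays where it is left.
- pull_post (a point): Middle of the upright round black post near the free end of the arm, for swinging it: 16 mm thick (18 mm at the top), free for gripping from 26 to 78 mm above the arm's underside, i.e. from 98 to 150 mm above the bench. The point lies at 122 mm, 190 mm from the column axis and 80 mm outward from the handle axis. It is fixed to the arm.
- handle_grip (a point): Centre of the black bar handle, on its vertical turning axis (110 mm from the column axis, over the sample when the arm is home). The bar is 90 mm long along this point's x axis, 16 mm thick along y, 36 mm high, with rounded ends; its underside is 115 mm and its top 151 mm above the bench, the point 133 mm. z up. It does not rise or sink as it turns.
- collar_top (a point): Centre of the top face of the knurled steel collar under the handle, 50 mm across, 12 mm thick, its top 105 mm above the bench (10 mm below the bar). Its x axis points along the collar's pointer, a small fin reaching 37 mm from the axis. The collar drives the press foot down. Before the clutch slips the pointer is square to the bar; when the foot is fully down the pointer points at the black line on the arm, toward the pull post.
- collar (a joint): Angle of the collar, rad, growing as it turns clockwise from above: 0 = foot fully raised, 2.4 = foot hard on the sample, where it stops; starts 1.5 to 1.9. It turns with the handle, against 0.05 N m of friction.
- handle (a joint): How far the handle has slipped on the collar, rad, clockwise positive. 0 at the start; it stays 0 while the collar turns along. Once the collar is stopped the clutch slips at a steady 0.20 N m and this value grows as the handle is turned on; an eighth of a turn is 0.785. It stays where it is left.
- beaker_mid (a point): Centre of a loose glass beaker, 54 mm across, 70 mm high, 35 mm above the bench; leave it alone.
- bottle_amber_mid (a point): Centre of the loose brown bottle close beside the press (another stands far behind), 56 mm across, 118 mm high, 59 mm above the bench; leave it alone.
- slide_box_mid (a point): Centre of a loose cardboard box, 56 x 82 x 34 mm, 17 mm above the bench; leave it alone.

How it is judged:
By the outcome, as a careful person would: the job done as asked, in the order asked, and still so for the second after the job is handed in, with the robot touching nothing.
It also fails if it takes over 56 s, if anything falls off the work surface, if the arm or the gripper's body presses on something with over 40 N, if the wrist force passes 120 N, or if a joint passes its speed limit or range.

## Working session

There is one attempt and no reset: what is moved stays moved. The work goes in short steps, Python scripts to look and compute and a shell command to move; the robot and the scene stay as the last step left them, time stands still between calls to the robot, and variables do not carry over. Pictures are saved under pics/ and viewed, and the job is handed in when it is done.

```bash
ls; mkdir -p pics; python3 - <<'E'
from plant import manip, viewer
import cv2,numpy as np
print(manip.state())
for n in("side","top"):
    f=viewer.grab_frame(n); cv2.imwrite(f"pics/{n}0.png",f["pixels"]); np.savez(f"{n}0.npz",**f)
    print(n,f["K"],f["k1"],f["pose"])
E
```

```text
pics
{'time': 0.0, 'joint_pos': array([-1.23500448e+00,  5.33455983e-02,  1.61429759e+00,  9.52072837e-06,
        1.47599858e+00, -1.19002283e-01]), 'joint_vel': array([-3.88486114e-05, -1.13694015e-03, -4.77415708e-04, -8.09445858e-04,
       -2.51475513e-04,  9.44420704e-04]), 'joint_efforts': array([ 1.29070690e-03, -3.93679833e+01, -3.70175564e+01,  9.75970238e-05,
        7.02433259e-03,  9.78004323e-06]), 'tool_pos': array([ 0.27434284, -0.56087579,  0.23006785]), 'tool_rot': array([ 0.59928636,  0.37486361,  0.60041154, -0.37395068]), 'contact_force': array([ 0.01182394,  0.13190961, -0.00825679]), 'ft_torque': array([ 0.0208495 ,  0.06353216, -0.00766707]), 'gripper_width': 1.0002961441624836}
side [[413.28266601   0.         255.7658005 ]
 [  0.         413.28266601 187.38092767]
 [  0.           0.           1.        ]] -0.0053469157878924195 [[-0.99704838 -0.03578419  0.06792664  0.5041667 ]
 [-0.07394526  0.68560014 -0.72421306  0.80514237]
 [-0.02065513 -0.7270983  -0.68622257  0.87374801]
 [ 0.          0.          0.          1.        ]]
top [[369.6736544    0.         259.40690638]
 [  0.         369.6736544  189.3558177 ]
 [  0.           0.           1.        ]] -0.06538695368397847 [[-0.02725082 -0.99858943  0.04556912  0.53100089]
 [-0.99962005  0.02703343 -0.0053801  -0.02057153]
 [ 0.00414062 -0.04569842 -0.9989467   1.13867796]
 [ 0.          0.          0.          1.        ]]
```

View pics/side0.png

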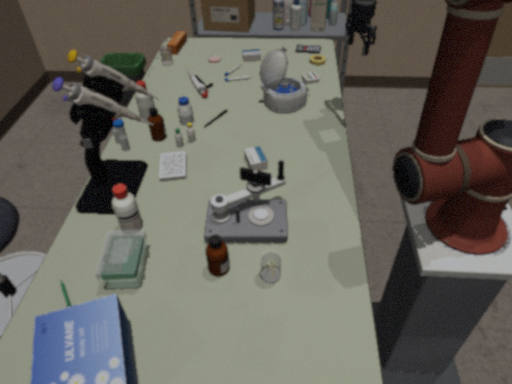

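View pics/top0.png

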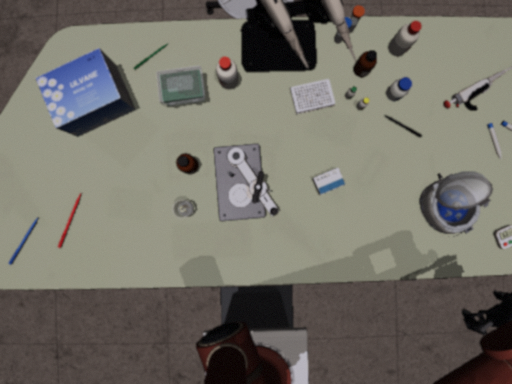

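```bash
cat > h.py <<'E'
import numpy as np,cv2
def load(n):
    return dict(np.load(n,allow_pickle=True))
def ray(f,u,v):
    K=f["K"];k1=float(f["k1"])
    p=cv2.undistortPoints(np.array([[[u,v]]],float),K,np.array([k1,0,0,0,0.]))[0,0]
    return f["pose"][:3,3],f["pose"][:3,:3]@np.array([p[0],p[1],1.])
def onplane(f,u,v,z):
    o,d=ray(f,u,v); return o+d*(z-o[2])/d[2]
def proj(f,P):
    P=np.atleast_2d(P);T=np.linalg.inv(f["pose"]);c=P@T[:3,:3].T+T[:3,3]
    return cv2.projectPoints(c,np.zeros(3),np.zeros(3),f["K"],np.array([float(f["k1"]),0,0,0,0.]))[0][:,0]
def tri(f,uv,g,st):
    o,d=ray(f,*uv);p,e=ray(g,*st)
    s=np.linalg.lstsq(np.c_[d,-e],p-o,rcond=None)[0]
    a=o+d*s[0];b=p+e*s[1];return (a+b)/2,np.linalg.norm(a-b)
E
python3 - <<'E'
from h import *
t=load("top0.npz")["pixels"];s=load("side0.npz")["pixels"]
c=cv2.resize(t[125:235,160:360],None,fx=4,fy=4,interpolation=cv2.INTER_CUBIC);cv2.imwrite("pics/tz0.png",c)
c=cv2.resize(s[135:295,190:310],None,fx=3.75,fy=3.75,interpolation=cv2.INTER_CUBIC);cv2.imwrite("pics/sz0.png",c)
E
```

```text
(no output)
```

View pics/tz0.png

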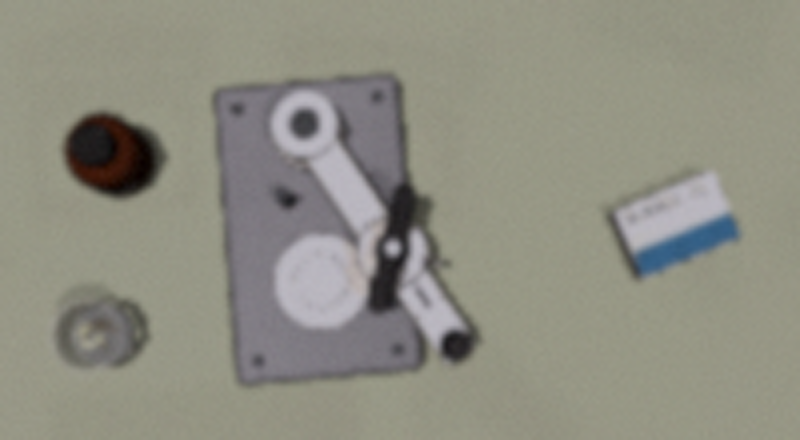

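View pics/sz0.png

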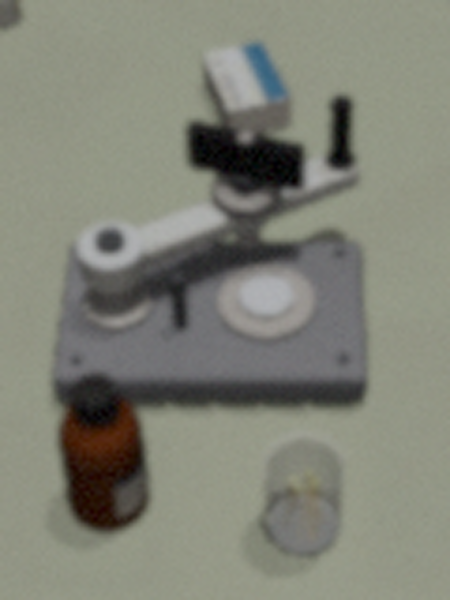

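Top view (zoomed): the cap is at (304,123), post top (457,345), bar (404,188)–(381,308), stage (321,281), bottle (95,145) and beaker (100,330); the pointer fin shows near (445,262). Next step is to measure these.

```bash
python3 - <<'E'
from h import *
f=load("top0.npz");g=load("side0.npz");im=f["pixels"];hsv=cv2.cvtColor(im,cv2.COLOR_BGR2HSV)
Z=lambda u,v:((u+.5)/4-.5+160,(v+.5)/4-.5+125)
S=lambda u,v:((u+.5)/3.75-.5+190,(v+.5)/3.75-.5+135)
cap=onplane(f,*Z(304,123),.105);post=onplane(f,*Z(457,345),.150);st=onplane(f,*Z(321,281),.042)
print("cap",cap,"post",post,"stage",st,np.linalg.norm((cap-post)[:2]),np.linalg.norm((cap-st)[:2]))
# dark mask for bar
m=(im.max(2)<50).astype(np.uint8); m[:, :240]=0;m[:,290:]=0;m[:160]=0;m[220:]=0
n,l,s,c=cv2.connectedComponentsWithStats(m)
for i in range(1,n):
  if s[i,4]>8:
    print(s[i],c[i],onplane(f,*c[i],.151)); 
    r=cv2.minAreaRect(np.argwhere(l==i)[:,::-1].astype(np.float32)); print(r,[onplane(f,*p,.151)[:2].round(4) for p in cv2.boxPoints(r)])
print("hub",onplane(f,*Z(392,248),.155))
for a,b,z in((404,188,.151),(381,308,.151)): print("end",onplane(f,*Z(a,b),z))
print("side cap",onplane(g,*S(109,241),.105),"post",onplane(g,*S(341,102),.150),"sample",onplane(g,*S(266,296),.045))
print("bottle",onplane(f,*Z(95,145),.118),"beaker",onplane(f,*Z(100,332),.04),"box",onplane(f,*Z(670,222),.034))
for a,b in((395,75),(218,92),(243,383),(422,366)): print("corner",onplane(f,*Z(a,b),.034))
print("fin",onplane(f,*Z(447,263),.099))
print("armhome",np.arctan2(*(st-cap)[[1,0]]),np.arctan2(*(post-cap)[[1,0]]))
E
```

```text
cap [0.6756011  0.03811766 0.105     ] post [ 0.5175292  -0.06296521  0.15      ] stage [0.56620682 0.03191191 0.042     ] 0.1876285448249928 0.10957016328837586
[257 171   7  14  59] [260.06779661 177.59322034] [ 0.60753741 -0.02852014  0.151     ]
((260.0500183105469, 177.3500213623047), (5.375871658325195, 12.649109840393066), 18.43494987487793) [array([ 0.5947, -0.0159]), array([ 0.6266, -0.0275]), array([ 0.6217, -0.0411]), array([ 0.5898, -0.0295])]
[253 189   8  13  60] [255.88333333 195.31666667] [ 0.56036935 -0.01604277  0.151     ]
((255.99232482910156, 194.8615264892578), (5.1746416091918945, 13.418986320495605), 15.255120277404785) [array([ 0.5464, -0.0046]), array([ 0.5808, -0.0149]), array([ 0.5768, -0.0282]), array([ 0.5424, -0.0178])]
[271 209   6   5  27] [273.59259259 210.92592593] [ 0.51742795 -0.06216477  0.151     ]
((273.5, 211.0), (4.0, 5.0), 90.0) [array([ 0.5228, -0.0554]), array([ 0.5224, -0.0687]), array([ 0.5117, -0.0684]), array([ 0.5121, -0.0551])]
hub [ 0.58328343 -0.02132152  0.155     ]
end [ 0.62353414 -0.03045207  0.151     ]
end [ 0.5435953 -0.0128985  0.151    ]
side cap [0.67474766 0.04312129 0.105     ] post [ 0.51577353 -0.06337436  0.15      ] sample [0.56534638 0.03398161 0.045     ]
bottle [0.66251719 0.18307875 0.118     ] beaker [0.5327621  0.19734676 0.04      ] box [ 0.60363511 -0.23062029  0.034     ]
corner [ 0.7200445  -0.02719204  0.034     ]
corner [0.71081501 0.10634209 0.034     ]
corner [0.49197528 0.09236197 0.034     ]
corner [ 0.50103112 -0.04139262  0.034     ]
fin [ 0.57464459 -0.05977807  0.099     ]
armhome -3.084925062649208 -2.572652694083654
```

```bash
cat >> h.py <<'E'
from scipy.spatial.transform import Rotation as Ro
def tool(s):
    q=s["tool_rot"];return Ro.from_quat(q[[1,2,3,0]])
def plan(p,jaw=None):
    """shift in tool axes (cm) at present orientation and twist (deg) to reach TCP p pointing down, jaw dir (deg from world x, mod 180)"""
    from plant import manip
    s=manip.state();R=tool(s);M=R.as_matrix()
    d=R.inv().apply(np.array(p)-s["tool_pos"])*100
    yaw=np.degrees(np.arctan2(M[1,2],M[0,2]))
    print("t",s["time"].__round__(2),"tcp",s["tool_pos"].round(4),"F",s["contact_force"].round(1),"T",s["ft_torque"].round(2),"w",round(s["gripper_width"],3),"j6",s["joint_pos"][5].round(2))
    print("x",M[:,0].round(3),"jaw yaw",yaw.round(1),"shift cm",d.round(2))
    if jaw is not None:
        k=(jaw-yaw+90)%180-90
        z=np.array([np.cos(np.radians(yaw+k)),np.sin(np.radians(yaw+k)),0]);x=np.array([0,0,-1.]);G=Ro.from_matrix(np.c_[x,np.cross(z,x),z])
        print("twist",np.degrees((R.inv()*G).as_rotvec()).round(1))
E
python3 -c "
from h import *
# above post; jaw across arm
plan([.517,-.0632,.215],-147.3+90)"
```

```text
t 0.1 tcp [ 0.2744 -0.5609  0.2302] F [ 0.6 -0.2  0. ] T [0.04 0.01 0.02] w 1.0 j6 -0.12
x [-0.001  0.002 -1.   ] jaw yaw -63.9 shift cm [  1.59  43.66 -34.05]
twist [-6.6 -0.1 -0. ]
```

```bash
python3 -m inch '[{"fingers":1,"delta_pos":[0.2,2.5,-2.0],"twist":[-2,0,0]},{"fingers":1,"delta_pos":[0.2,4,-3.1],"twist":[-2,0,0]},{"fingers":1,"delta_pos":[0.2,4,-3.1],"twist":[-2.6,0,0]},{"fingers":1,"delta_pos":[0.2,4,-3.1],"twist":[0,0,0]},{"fingers":1,"delta_pos":[0.2,4,-3.1],"twist":[0,0,0]}]'
python3 -m inch '[{"fingers":1,"delta_pos":[0.2,4,-3.1],"twist":[0,0,0]},{"fingers":1,"delta_pos":[0.2,4,-3.1],"twist":[0,0,0]},{"fingers":1,"delta_pos":[0.2,4,-3.1],"twist":[0,0,0]},{"fingers":1,"delta_pos":[0.2,4,-3.1],"twist":[0,0,0]},{"fingers":1,"delta_pos":[0,2,-1.5],"twist":[0,0,0]}]'
python3 -c "
from h import *
plan([.517,-.0632,.215],-147.3+90)"
```

```text
time: 0.72
tool_pos: [0.3621, -0.3423, 0.2207]
tool_rot: [0.62, 0.34, 0.621, -0.339]
contact_force: [1.1, 0.5, 0.7]
gripper_width: 1.001
time: 1.35
tool_pos: [0.4385, -0.1276, 0.2126]
tool_rot: [0.62, 0.339, 0.621, -0.338]
contact_force: [-0.4, 0.1, -0.4]
gripper_width: 0.999
t 1.35 tcp [ 0.4385 -0.1276  0.2126] F [-0.4  0.1 -0.4] T [-0.01 -0.02 -0.01] w 0.999 j6 0.55
x [-0.001  0.001 -1.   ] jaw yaw -57.2 shift cm [-0.24 10.09 -1.16]
twist [ 0.1 -0.1  0. ]
```

```bash
python3 -m inch '[{"fingers":1,"delta_pos":[0,3,-0.4],"twist":[0,0,0]},{"fingers":1,"delta_pos":[0,4,-0.4],"twist":[0,0,0]},{"fingers":1,"delta_pos":[0,2.5,-0.3],"twist":[0,0,0]},{"fingers":1,"delta_pos":[0,0.5,0],"twist":[0,0,0]},{"fingers":1,"delta_pos":[0,0,0],"twist":[0,0,0]}]'
python3 - <<'E'
from h import *
plan([.517,-.0632,.115],-147.3+90)
from plant import viewer
ims=[]
for n,(a,b,c,d) in (("side",(115,275,190,330)),("top",(120,240,190,310))):
    f=viewer.grab_frame(n)["pixels"]; ims.append(cv2.resize(f[a:b,c:d],(400,400),interpolation=cv2.INTER_CUBIC))
cv2.imwrite("pics/p1.png",np.hstack(ims))
E
```

```text
time: 1.98
tool_pos: [0.5163, -0.0669, 0.2129]
tool_rot: [0.62, 0.339, 0.621, -0.339]
contact_force: [0.2, -0.8, 0.8]
gripper_width: 1.005
t 1.98 tcp [ 0.5163 -0.0669  0.2129] F [ 0.2 -0.8  0.8] T [-0.02  0.    0.06] w 1.005 j6 0.73
x [-0.001 -0.    -1.   ] jaw yaw -57.3 shift cm [ 9.79  0.27 -0.27]
twist [-0.  -0.   0.1]
```

View pics/p1.png

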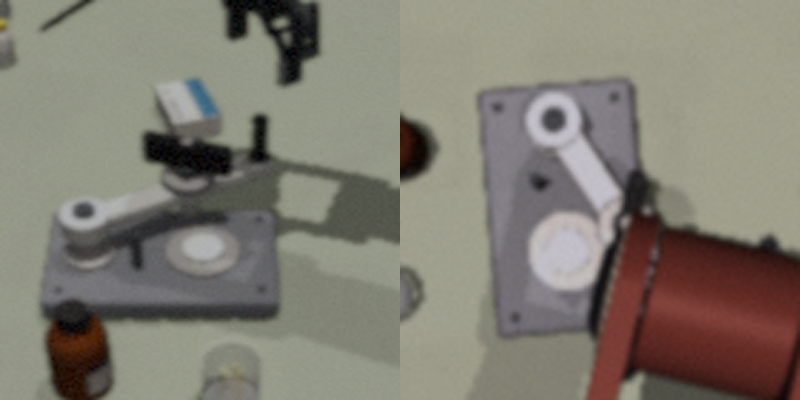

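The side view shows the post at (260,140) with the open gripper above it at (275,30), and the scene is undisturbed. Next I descend onto the post and close.

```bash
python3 -m inch '[{"fingers":1,"delta_pos":[2,0.25,-0.25],"twist":[0,0,0]},{"fingers":1,"delta_pos":[3,0,0],"twist":[0,0,0]},{"fingers":1,"delta_pos":[3,0,0],"twist":[0,0,0]},{"fingers":1,"delta_pos":[2,0,0],"twist":[0,0,0]},{"fingers":1,"delta_pos":[0,0,0],"twist":[0,0,0]}]'
python3 -m inch '[{"fingers":-1,"delta_pos":[0,0,0],"twist":[0,0,0]},{"fingers":-1,"delta_pos":[0,0,0],"twist":[0,0,0]},{"fingers":-1,"delta_pos":[0,0,0],"twist":[0,0,0]},{"fingers":-1,"delta_pos":[0,0,0],"twist":[0,0,0]},{"fingers":-1,"delta_pos":[0,0,0],"twist":[0,0,0]}]'
python3 - <<'E'
from h import *
plan([.517,-.0632,.115],-147.3+90)
E
```

```text
time: 2.7
tool_pos: [0.515, -0.0629, 0.1099]
tool_rot: [0.618, 0.339, 0.622, -0.34]
contact_force: [-0.7, -0.2, -0.5]
gripper_width: 1.0
time: 3.32
tool_pos: [0.5179, -0.0634, 0.1141]
tool_rot: [0.621, 0.339, 0.62, -0.339]
contact_force: [-1.4, 0.8, 3.5]
gripper_width: 0.179
t 3.33 tcp [ 0.5179 -0.0634  0.1141] F [-1.4  0.8  3.5] T [-0.06  0.09 -0.06] w 0.179 j6 0.74
x [ 0.001 -0.    -1.   ] jaw yaw -57.3 shift cm [-0.09 -0.06 -0.07]
twist [-0.   0.1 -0. ]
```

```bash
python3 -m inch '[{"fingers":-1,"delta_pos":[0,0.01,-0.66],"twist":[2,0,0]},{"fingers":-1,"delta_pos":[0,0.03,-0.99],"twist":[3,0,0]},{"fingers":-1,"delta_pos":[0,0.03,-0.99],"twist":[3,0,0]},{"fingers":-1,"delta_pos":[0,0.03,-0.99],"twist":[3,0,0]},{"fingers":-1,"delta_pos":[0,0.03,-0.99],"twist":[3,0,0]}]'
python3 -m inch '[{"fingers":-1,"delta_pos":[0,0.03,-0.99],"twist":[3,0,0]},{"fingers":-1,"delta_pos":[0,0.03,-0.99],"twist":[3,0,0]},{"fingers":-1,"delta_pos":[0,0.03,-0.99],"twist":[3,0,0]},{"fingers":-1,"delta_pos":[0,0.01,-0.66],"twist":[2,0,0]},{"fingers":-1,"delta_pos":[0,0,0],"twist":[0,0,0]}]'
python3 - <<'E'
from h import *
plan([.4863,.0292,.114],-86.6)
E
```

```text
time: 3.95
tool_pos: [0.4981, -0.0221, 0.1141]
tool_rot: [0.575, 0.413, 0.573, -0.413]
contact_force: [0.3, -2.8, 2.6]
gripper_width: 0.179
time: 4.58
tool_pos: [0.4897, 0.0141, 0.1141]
tool_rot: [0.532, 0.466, 0.532, -0.465]
contact_force: [-1.8, 1.9, 4.2]
gripper_width: 0.176
t 4.58 tcp [0.4897 0.0141 0.1141] F [-1.8  1.9  4.2] T [ 0.13  0.33 -0.11] w 0.176 j6 1.31
x [ 0.001  0.    -1.   ] jaw yaw -82.3 shift cm [ 0.01 -0.14 -1.54]
twist [ 4.3 -0.  -0. ]
```

```bash
python3 -m inch '[{"fingers":-1,"delta_pos":[0,0.02,-0.6],"twist":[2,0,0]},{"fingers":-1,"delta_pos":[0,0.01,-0.5],"twist":[1.5,0,0]},{"fingers":-1,"delta_pos":[0,0,0],"twist":[0,0,0]}]'
python3 -m inch '[{"fingers":-1,"delta_pos":[0,0,-0.3],"twist":[0.5,0,0]},{"fingers":-1,"delta_pos":[0,0,0],"twist":[0,0,0]}]'
python3 -m inch '[{"fingers":-1,"delta_pos":[0,0,-0.2],"twist":[0.5,0,0]},{"fingers":-1,"delta_pos":[0,0,0],"twist":[0,0,0]}]'
```

```text
time: 4.95
tool_pos: [0.4887, 0.0246, 0.1141]
tool_rot: [0.518, 0.481, 0.518, -0.481]
contact_force: [-2.3, 0.7, 6.0]
gripper_width: 0.18
time: 5.2
tool_pos: [0.4885, 0.027, 0.1141]
tool_rot: [0.516, 0.483, 0.515, -0.484]
contact_force: [-3.0, -1.5, 5.3]
gripper_width: 0.177
time: 5.45
tool_pos: [0.4885, 0.027, 0.1141]
tool_rot: [0.515, 0.484, 0.512, -0.487]
contact_force: [-2.4, -9.3, 4.7]
gripper_width: 0.176
```

Arm met its stop at y=0.027 (9 N reaction). Next: open, lift and look.

```bash
python3 -m inch '[{"fingers":1,"delta_pos":[0,0,0],"twist":[0,0,0]},{"fingers":1,"delta_pos":[0,0,0],"twist":[0,0,0]},{"fingers":1,"delta_pos":[0,0,0],"twist":[0,0,0]},{"fingers":1,"delta_pos":[-2,0,0],"twist":[0,0,0]},{"fingers":1,"delta_pos":[-4,0,0],"twist":[0,0,0]}]'
python3 -m inch '[{"fingers":1,"delta_pos":[-4,0,0],"twist":[0,0,0]},{"fingers":1,"delta_pos":[0,-5,0],"twist":[0,0,0]},{"fingers":1,"delta_pos":[0,-5,0],"twist":[0,0,0]},{"fingers":1,"delta_pos":[0,-5,0],"twist":[0,0,0]},{"fingers":1,"delta_pos":[0,-1,0],"twist":[0,0,0]}]'
python3 - <<'E'
from h import *
plan([.4863,.0292,.114],-86.6)
from plant import viewer
ims=[]
for n,(a,b,c,d) in (("side",(135,295,180,320)),("top",(120,240,160,280))):
    f=viewer.grab_frame(n);np.savez(n+"1.npz",**f);f=f["pixels"]; ims.append(cv2.resize(f[a:b,c:d],(400,400) if n=="top" else (350,400),interpolation=cv2.INTER_CUBIC))
cv2.imwrite("pics/p2.png",np.hstack(ims))
E
```

```text
time: 6.08
tool_pos: [0.4865, 0.03, 0.1716]
tool_rot: [0.512, 0.485, 0.515, -0.487]
contact_force: [0.0, -0.1, 0.1]
gripper_width: 0.999
time: 6.7
tool_pos: [0.327, 0.021, 0.2131]
tool_rot: [0.514, 0.487, 0.513, -0.485]
contact_force: [-0.3, 1.0, 1.1]
gripper_width: 1.001
t 6.7 tcp [0.327  0.021  0.2131] F [-0.3  1.   1.1] T [-0.02 -0.   -0.04] w 1.001 j6 1.35
x [ 0.002 -0.    -1.   ] jaw yaw -86.8 shift cm [ 9.95 15.93  0.06]
twist [-0.2  0.  -0.1]
```

View pics/p2.png

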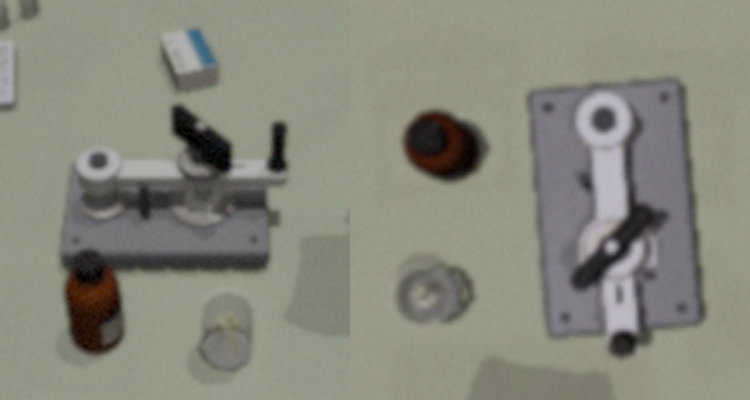

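The top view shows the arm over the stage: cap (603,119), hub (613,247), post (622,343) and bar ends near (653,217)/(578,282). The side view shows the arm's edge at the stop pin (146,200).

```bash
cat > m.py <<'E'
from h import *
import sys
def bar(f):
    im=f["pixels"];x=(im.max(2)<50).astype(np.uint8)
    c=proj(f,[.566,.033,.151])[0].astype(int)
    k=np.zeros_like(x);cv2.circle(k,tuple(int(i) for i in c),17,1,-1);x*=k
    x=cv2.morphologyEx(x,cv2.MORPH_CLOSE,np.ones((5,5),np.uint8))
    n,l,s,_=cv2.connectedComponentsWithStats(x);i=1+np.argmax(s[1:,4])
    P=np.array([onplane(f,u,v,.151)[:2] for v,u in np.argwhere(l==i)])
    r=cv2.minAreaRect((P*1000).astype(np.float32));b=cv2.boxPoints(r)
    e=b[1]-b[0] if np.hypot(*(b[1]-b[0]))>np.hypot(*(b[2]-b[1])) else b[2]-b[1]
    return r,np.degrees(np.arctan2(e[1],e[0])),s[i]
E
python3 - <<'E'
from m import *
f=load("top1.npz");print(bar(f))
Z=lambda u,v:((u-350+.5)/3.3333-.5+160,(v+.5)/3.3333-.5+120)
cap=onplane(f,*Z(603,119),.105);post=onplane(f,*Z(622,343),.15);hub=onplane(f,*Z(613,247),.155)
print(cap,post,hub);d=(post-cap);print(np.degrees(np.arctan2(d[1],d[0])),np.hypot(*d[:2]))
a=onplane(f,*Z(653,217),.151)-onplane(f,*Z(578,282),.151);print(np.degrees(np.arctan2(a[1],a[0])))
plan([.566,.031,.215],-40.5+90)
E
```

```text
(((564.9138793945312, 29.476619720458984), (22.489913940429688, 81.1662368774414), 52.094993591308594), np.float32(-37.905018), array([227, 180,  24,  26, 142], dtype=int32))
[0.67567657 0.03832481 0.105     ] [0.48880071 0.02493538 0.15      ] [0.56566781 0.02995413 0.155     ]
-175.90182969693822 0.18735491096142948
-50.57341860198984
t 6.8 tcp [0.3284 0.0209 0.2135] F [0.9 0.3 0.1] T [-0.03 -0.01 -0.07] w 0.997 j6 1.35
x [ 0.002 -0.    -1.   ] jaw yaw -86.8 shift cm [-0.09 23.78  0.3 ]
twist [43.7 -0.  -0.1]
```

```bash
python3 - <<'E'
from m import *
f=load("top1.npz");t=f["pixels"][170:230,220:280]
a=cv2.resize(t,(400,400),interpolation=cv2.INTER_CUBIC)
g=load("side1.npz")["pixels"][165:240,240:300]
b=cv2.resize(g,(320,400),interpolation=cv2.INTER_CUBIC)
cv2.imwrite("pics/p3.png",cv2.convertScaleAbs(np.hstack([a,b]),alpha=1.5,beta=10))
E
```

```text
(no output)
```

View pics/p3.png

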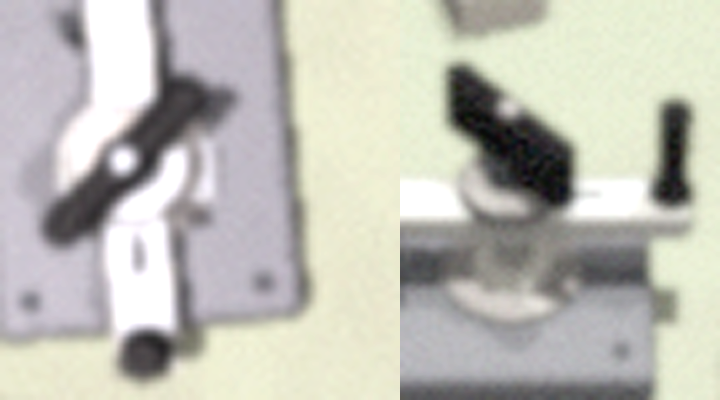

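```bash
python3 - <<'E'
from m import *
f=load("top1.npz");k=60/400
Z=lambda u,v:((u+.5)*k-.5+220,(v+.5)*k-.5+170)
a,b,h=[onplane(f,*Z(*p),.151) for p in((192,92),(55,228),(122,160))]
d=a-b;print(np.degrees(np.arctan2(d[1],d[0])),np.hypot(*d[:2]),(a+b)/2,h)
cap=np.array([.6757,.0395]);print(cap+.11*np.array([np.cos(np.radians(-175.9)),np.sin(np.radians(-175.9))]))
h=cap+.11*np.array([np.cos(np.radians(-175.9)),np.sin(np.radians(-175.9))])
plan([*h,.215],-43+90)
g=load("side1.npz")
Y=lambda u,v:((u+.5)*60/320-.5+240,(v+.5)*75/400-.5+165)
print("side hub",onplane(g,*Y(508,108)[:2],.153) if 0 else onplane(g,*Y(508-400,108),.153))
E
```

```text
-46.68266869650075 0.07735095881436863 [0.56634013 0.03132684 0.151     ] [0.56632749 0.03195413 0.151     ]
[0.56598151 0.03163528]
t 6.8 tcp [0.3284 0.0209 0.2135] F [0.9 0.3 0.1] T [-0.03 -0.01 -0.07] w 0.997 j6 1.35
x [ 0.002 -0.    -1.   ] jaw yaw -86.8 shift cm [-0.09 23.79  0.23]
twist [46.2 -0.  -0.1]
side hub [0.56579109 0.03452159 0.153     ]
```

```bash
python3 -m inch '[{"fingers":1,"delta_pos":[0,0,0],"twist":[-10,0,0]},{"fingers":1,"delta_pos":[0,0,0],"twist":[-10,0,0]},{"fingers":1,"delta_pos":[0,0,0],"twist":[-10,0,0]},{"fingers":1,"delta_pos":[0,0,0],"twist":[-10,0,0]},{"fingers":1,"delta_pos":[0,0,0],"twist":[-10,0,0]}]' >/dev/null
python3 -m inch '[{"fingers":1,"delta_pos":[0,0,0],"twist":[-10,0,0]},{"fingers":1,"delta_pos":[0,0,0],"twist":[-10,0,0]},{"fingers":1,"delta_pos":[0,0,0],"twist":[-10,0,0]},{"fingers":1,"delta_pos":[0,0,0],"twist":[-10,0,0]},{"fingers":1,"delta_pos":[0,0,0],"twist":[-10,0,0]}]' >/dev/null
python3 -m inch '[{"fingers":1,"delta_pos":[0,0,0],"twist":[-10,0,0]},{"fingers":1,"delta_pos":[0,0,0],"twist":[-10,0,0]},{"fingers":1,"delta_pos":[0,0,0],"twist":[-10,0,0]},{"fingers":1,"delta_pos":[0,0,0],"twist":[-2.8,0,0]},{"fingers":1,"delta_pos":[0,0,0],"twist":[0,0,0]}]'
python3 - <<'E'
from h import *
plan([.566,.032,.213],46)
E
```

```text
time: 8.68
tool_pos: [0.3292, 0.0209, 0.2133]
tool_rot: [0.651, -0.276, 0.651, 0.276]
contact_force: [-0.1, -0.2, 0.0]
gripper_width: 0.999
t 8.68 tcp [0.3292 0.0209 0.2133] F [-0.1 -0.2  0. ] T [-0.    0.03  0.01] w 0.999 j6 -0.97
x [-0.001  0.    -1.   ] jaw yaw 45.9 shift cm [  0.   -16.24  17.27]
twist [-0.1 -0.  -0.1]
```

```bash
python3 -m inch '[{"fingers":1,"delta_pos":[0,-2.5,2.7],"twist":[0,0,0]},{"fingers":1,"delta_pos":[0,-4,4.2],"twist":[0,0,0]},{"fingers":1,"delta_pos":[0,-4,4.2],"twist":[0,0,0]},{"fingers":1,"delta_pos":[0,-4,4.2],"twist":[0,0,0]},{"fingers":1,"delta_pos":[0,-1.7,2],"twist":[0,0,0]}]'
python3 -m inch '[{"fingers":1,"delta_pos":[0,0,0],"twist":[0,0,0]},{"fingers":1,"delta_pos":[0,0,0],"twist":[0,0,0]}]'
python3 - <<'E'
from h import *
plan([.566,.032,.119],46)
from plant import viewer
f=viewer.grab_frame("side")["pixels"][115:275,180:320]; cv2.imwrite("pics/p4.png",cv2.resize(f,(525,600),interpolation=cv2.INTER_CUBIC))
E
```

```text
time: 9.3
tool_pos: [0.5681, 0.0327, 0.2117]
tool_rot: [0.651, -0.275, 0.652, 0.276]
contact_force: [-0.4, 0.2, 0.4]
gripper_width: 1.002
time: 9.55
tool_pos: [0.5647, 0.0326, 0.2126]
tool_rot: [0.651, -0.276, 0.651, 0.276]
contact_force: [-1.2, 0.3, -0.5]
gripper_width: 1.0
t 9.55 tcp [0.5647 0.0326 0.2126] F [-1.2  0.3 -0.5] T [0.01 0.04 0.  ] w 1.0 j6 -0.88
x [-0.001  0.    -1.   ] jaw yaw 45.9 shift cm [ 9.36 -0.15  0.05]
twist [-0.1 -0.1 -0.1]
```

View pics/p4.png

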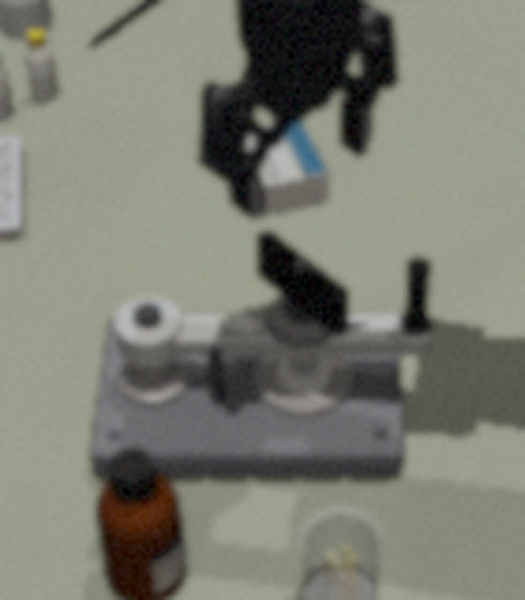

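The side view shows the open fingers at (245,200) and (355,145), straddling the bar (305,280) from above. Descend and close.

```bash
python3 -m inch '[{"fingers":1,"delta_pos":[2,-0.1,0.1],"twist":[0,0,0]},{"fingers":1,"delta_pos":[3,0,0],"twist":[0,0,0]},{"fingers":1,"delta_pos":[3,0,0],"twist":[0,0,0]},{"fingers":1,"delta_pos":[1.3,0,0],"twist":[0,0,0]},{"fingers":1,"delta_pos":[0,0,0],"twist":[0,0,0]}]'
python3 -m inch '[{"fingers":-1,"delta_pos":[0,0,0],"twist":[0,0,0]},{"fingers":-1,"delta_pos":[0,0,0],"twist":[0,0,0]},{"fingers":-1,"delta_pos":[0,0,0],"twist":[0,0,0]},{"fingers":-1,"delta_pos":[0,0,0],"twist":[0,0,0]},{"fingers":-1,"delta_pos":[0,0,0],"twist":[0,0,0]}]'
python3 - <<'E'
from h import *
plan([.566,.032,.119],46)
E
```

```text
time: 10.22
tool_pos: [0.5653, 0.0326, 0.1189]
tool_rot: [0.65, -0.276, 0.652, 0.276]
contact_force: [-0.2, 1.0, 0.8]
gripper_width: 1.001
time: 10.85
tool_pos: [0.5664, 0.032, 0.1211]
tool_rot: [0.651, -0.276, 0.651, 0.276]
contact_force: [-3.5, -3.6, 5.3]
gripper_width: 0.177
t 10.85 tcp [0.5664 0.032  0.1211] F [-3.5 -3.6  5.3] T [-0.4   0.61  0.03] w 0.177 j6 -0.88
x [-0.001 -0.001 -1.   ] jaw yaw 46.0 shift cm [ 0.21  0.03 -0.03]
twist [-0.  -0.1  0. ]
```

```bash
python3 -m inch '[{"fingers":-1,"delta_pos":[0,0,0],"twist":[4,0,0]},{"fingers":-1,"delta_pos":[0,0,0],"twist":[6,0,0]},{"fingers":-1,"delta_pos":[0,0,0],"twist":[6,0,0]},{"fingers":-1,"delta_pos":[0,0,0],"twist":[6,0,0]},{"fingers":-1,"delta_pos":[0,0,0],"twist":[4,0,0]}]'; python3 -c "
from h import *
plan([.566,.032,.119],-18)"
python3 -m inch '[{"fingers":-1,"delta_pos":[0,0,0],"twist":[4,0,0]},{"fingers":-1,"delta_pos":[0,0,0],"twist":[4,0,0]},{"fingers":-1,"delta_pos":[0,0,0],"twist":[3,0,0]}]'; python3 -c "
from h import *
plan([.566,.032,.119],-18)"
```

```text
time: 11.48
tool_pos: [0.5666, 0.0321, 0.1211]
tool_rot: [0.696, -0.122, 0.697, 0.121]
contact_force: [-4.6, -2.6, 4.9]
gripper_width: 0.18
t 11.47 tcp [0.5666 0.0321 0.1211] F [-4.6 -2.6  4.9] T [-0.42  0.57  0.04] w 0.18 j6 -0.42
x [-0.    -0.001 -1.   ] jaw yaw 19.8 shift cm [ 0.21  0.01 -0.05]
twist [37.8 -0.   0.1]
time: 11.85
tool_pos: [0.5666, 0.0321, 0.1211]
tool_rot: [0.705, -0.055, 0.705, 0.054]
contact_force: [-2.1, -2.9, 5.8]
gripper_width: 0.175
t 11.85 tcp [0.5666 0.0321 0.1211] F [-2.1 -2.9  5.8] T [-0.41  0.54  0.05] w 0.175 j6 -0.23
x [ 0.    -0.001 -1.   ] jaw yaw 8.9 shift cm [ 0.21  0.   -0.06]
twist [26.9  0.   0.1]
```

```bash
for i in 1 2 3; do :; done; Q='from h import *
plan([.566,.032,.119])'
python3 -m inch '[{"fingers":-1,"delta_pos":[0,0,0],"twist":[2.5,0,0]}]'>/dev/null; python3 -c "$Q"
python3 -m inch '[{"fingers":-1,"delta_pos":[0,0,0],"twist":[2.5,0,0]}]'>/dev/null; python3 -c "$Q"
python3 -m inch '[{"fingers":-1,"delta_pos":[0,0,0],"twist":[2.5,0,0]}]'>/dev/null; python3 -c "$Q"
python3 -m inch '[{"fingers":-1,"delta_pos":[0,0,0],"twist":[2.5,0,0]}]'>/dev/null; python3 -c "$Q"
```

```text
t 11.97 tcp [0.5666 0.032  0.1211] F [-2.8 -2.7  4.6] T [-0.47  0.51  0.05] w 0.179 j6 -0.19
x [ 0.    -0.001 -1.   ] jaw yaw 6.4 shift cm [ 0.21  0.   -0.06]
t 12.1 tcp [0.5667 0.0321 0.1211] F [-2.9 -3.9  5.2] T [-0.38  0.48  0.08] w 0.177 j6 -0.14
x [ 0.    -0.001 -1.   ] jaw yaw 3.9 shift cm [ 0.21 -0.   -0.07]
t 12.22 tcp [0.5666 0.032  0.1211] F [-3.  -3.4  5.1] T [-0.45  0.51  0.16] w 0.175 j6 -0.1
x [ 0.    -0.001 -1.   ] jaw yaw 1.4 shift cm [ 0.21 -0.   -0.06]
t 12.35 tcp [0.5666 0.0321 0.121 ] F [-3.3 -1.7  4.9] T [-0.47  0.51  0.2 ] w 0.177 j6 -0.05
x [ 0.    -0.001 -1.   ] jaw yaw -1.1 shift cm [ 0.2  -0.01 -0.06]
```

Torque stepped from 0.05 to 0.20 N m near jaw yaw +2°, so the clutch is slipping there, as the pointer measurement predicted. I'll turn about 20° more, with a light push toward the stop at the end.

```bash
Q='from h import *
plan([.566,.032,.119])'
python3 -m inch '[{"fingers":-1,"delta_pos":[0,0,0],"twist":[4,0,0]},{"fingers":-1,"delta_pos":[0,0,0],"twist":[5,0,0]},{"fingers":-1,"delta_pos":[0,0,0],"twist":[5,0,0]},{"fingers":-1,"delta_pos":[0,0,0],"twist":[5,0,0]},{"fingers":-1,"delta_pos":[0,0,0],"twist":[0,0,0]}]'>/dev/null; python3 -c "$Q"
python3 - <<'E'
from h import *
from plant import manip
print(tool(manip.state()).inv().apply([0,.1,0]))
E
```

```text
t 12.97 tcp [0.5668 0.032  0.1211] F [-3.  -2.7  4.8] T [-0.62  0.52 -0.04] w 0.173 j6 0.28
x [ 0.001 -0.001 -1.   ] jaw yaw -20.0 shift cm [ 0.21 -0.03 -0.07]
[-0.0001221   0.09396972 -0.03420053]
```

```bash
Q='from h import *
plan([.566,.032,.119])'
python3 -m inch '[{"fingers":-1,"delta_pos":[0,0.07,-0.03],"twist":[1.5,0,0]},{"fingers":-1,"delta_pos":[0,0.07,-0.03],"twist":[1,0,0]},{"fingers":-1,"delta_pos":[0,0.07,-0.03],"twist":[1,0,0]}]'; python3 -c "$Q"
python3 -m inch '[{"fingers":-1,"delta_pos":[0,0,0],"twist":[0.5,0,0]}]'; python3 -c "$Q"
```

```text
time: 13.35
tool_pos: [0.5668, 0.0323, 0.1211]
tool_rot: [0.693, 0.142, 0.692, -0.146]
contact_force: [-2.9, -12.1, 5.1]
gripper_width: 0.179
t 13.35 tcp [0.5668 0.0323 0.1211] F [ -2.9 -12.1   5.1] T [-1.87  0.45  0.17] w 0.179 j6 0.34
x [ 0.    -0.006 -1.   ] jaw yaw -23.4 shift cm [ 0.21 -0.05 -0.06]
time: 13.48
tool_pos: [0.5668, 0.0322, 0.1211]
tool_rot: [0.692, 0.145, 0.691, -0.149]
contact_force: [-3.4, -10.3, 5.0]
gripper_width: 0.175
t 13.47 tcp [0.5668 0.0322 0.1211] F [ -3.4 -10.3   5. ] T [-1.7   0.42  0.18] w 0.175 j6 0.35
x [ 0.001 -0.006 -1.   ] jaw yaw -23.9 shift cm [ 0.21 -0.05 -0.06]
```

Arm pressed on its stop (about 10 N), torque 0.18. Release, lift straight up, retreat and look.

```bash
python3 -m inch '[{"fingers":1,"delta_pos":[0,0,0],"twist":[0,0,0]},{"fingers":1,"delta_pos":[0,0,0],"twist":[0,0,0]},{"fingers":1,"delta_pos":[0,0,0],"twist":[0,0,0]},{"fingers":1,"delta_pos":[-2,0,0],"twist":[0,0,0]},{"fingers":1,"delta_pos":[-4,0,0],"twist":[0,0,0]}]'
python3 -m inch '[{"fingers":1,"delta_pos":[-4,0,0],"twist":[0,0,0]},{"fingers":1,"delta_pos":[0,2.2,-5],"twist":[0,0,0]},{"fingers":1,"delta_pos":[0,2.2,-5],"twist":[0,0,0]},{"fingers":1,"delta_pos":[0,2.2,-5],"twist":[0,0,0]},{"fingers":1,"delta_pos":[0,1.5,-4],"twist":[0,0,0]}]'
python3 - <<'E'
from h import *
plan([.566,.032,.119])
from plant import viewer
ims=[]
for n,(a,b,c,d) in (("side",(165,240,240,300)),("top",(170,230,220,280))):
    f=viewer.grab_frame(n);np.savez(n+"2.npz",**f);f=f["pixels"]; ims.append(cv2.resize(f[a:b,c:d],(400,400) if n=="top" else (320,400),interpolation=cv2.INTER_CUBIC))
cv2.imwrite("pics/p5.png",cv2.convertScaleAbs(np.hstack(ims),alpha=1.5,beta=10))
f=load("top2.npz")["pixels"];cv2.imwrite("pics/p6.png",f)
E
```

```text
time: 14.1
tool_pos: [0.5653, 0.0352, 0.18]
tool_rot: [0.69, 0.147, 0.693, -0.147]
contact_force: [-0.7, -0.1, 0.4]
gripper_width: 0.999
time: 14.72
tool_pos: [0.4249, 0.1878, 0.2221]
tool_rot: [0.692, 0.148, 0.691, -0.146]
contact_force: [1.4, 0.3, 0.3]
gripper_width: 0.997
t 14.72 tcp [0.4249 0.1878 0.2221] F [1.4 0.3 0.3] T [ 0.01  0.02 -0.06] w 0.997 j6 0.67
x [ 0.002  0.001 -1.   ] jaw yaw -24.0 shift cm [10.33 -8.51 19.21]
```

View pics/p5.png

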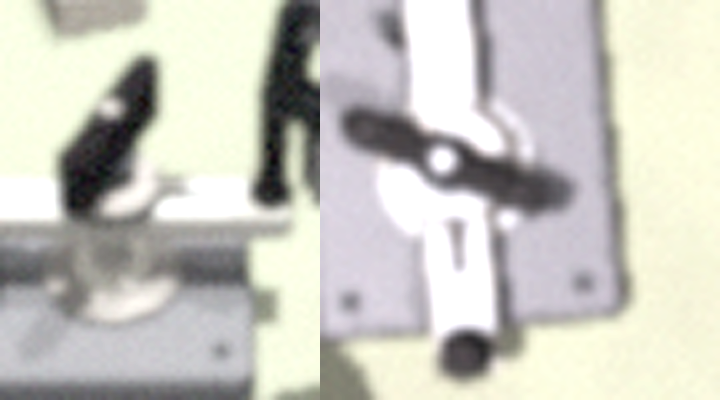

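View pics/p6.png

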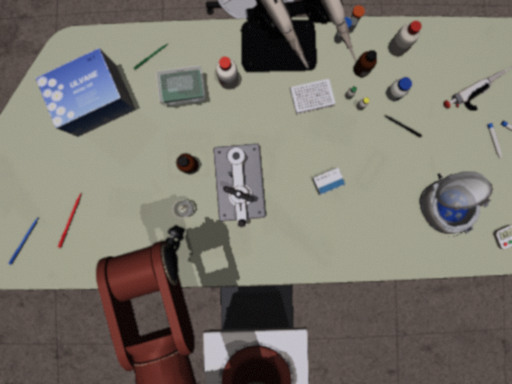

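The pointer now lies on the black line toward the post (line at (458,245)), and the bar sits about 22–28° past square. The post is at the same pixel as when the arm first met the stop (145,352 against 145,353). The beaker, bottle and box are where they were, and the gripper is clear of everything.

```bash
python3 - <<'E'
from h import *
a,b=load("top0.npz")["pixels"],load("top2.npz")["pixels"]
for n,(y0,y1,x0,x1) in dict(bottle=(148,178,170,203),beaker=(196,220,170,200),box=(165,195,310,348)).items():
    s=cv2.phaseCorrelate(cv2.cvtColor(a[y0:y1,x0:x1],6).astype(np.float32),cv2.cvtColor(b[y0:y1,x0:x1],6).astype(np.float32));print(n,s)
from plant import manip
print(manip.job_done())
E
```

```text
bottle ((0.08209841693343378, -0.13249488489450378), 0.9871589914516167)
beaker ((0.35078647456542456, -0.16994368778522606), 0.9143048644065856)
box ((-0.011420846909686588, -0.06023192615921502), 0.9897201502323151)
the job is handed in; nothing more can be done
None
```

The press arm is against its stop, the clutch has slipped, and the gripper has let go and is clear. I handed the job in at about 15 s. No verdict is reported.

**Arm:** I gripped the pull post and swung the arm about 29° clockwise until it met its stop, at about 9 N of reaction. While I turned the handle the arm stayed put, and I pressed it to the stop with about 10 N just before letting go. In the last picture the post is within a pixel of where it was when the arm first reached the stop.

**Handle:** I turned the bar clockwise. The torque rose from 0.05 to 0.20 N m at about 2° jaw yaw, which is where the pointer measurement said the collar would stop. I then turned on about 26° (roughly 0.45 rad, against the limit of 0.785) and let go. The last picture shows the bar about 22–28° past square, with the pointer on the black line.

**Checks that disagreed or were unclear:**
- **Bar angle:** before the grasp, different readings of the bar put it between -38° and -51°. I used -44°, and the grip closed with almost no twist.
- **Torque dip:** it fell briefly to -0.04 N m when I paused after the main turn, so I added about 4° (included in the 26°) to seat the collar again. It read 0.18 N m at release.
- **Nearby objects:** the bottle and box match their first pictures to within 0.2 pixel. The beaker reads 0.4 pixel, about 1 mm. I put that down to the gripper's shadow and the glass, because nothing came near it below about 0.2 m.

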